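Fit the clamped jet fuselage onto the spray booth's splined turntable spindle

ROBOT

A 6-joint arm with a two-finger parallel gripper is mounted at the origin on the work surface. World frame = base frame: x ahead of the robot, y to its left, z up, the work surface at z = 0. Lengths are in m, angles in rad, forces in N, time in s.
With the tool pointing down it reaches from about 0.35 to 0.85 m from the base axis. Payload 8.1 kg.
Tool frame: the origin (TCP) lies between the finger pads; the fingertips stand 8 mm ahead of it and the grasp point (between the pads) lies 11 mm behind it; z points along the fingers, y is the line along which they close (so a half turn about z gives the same grasp; the last joint's range is limited). The gripper opens to 93 mm and grips with 3 to 60 N. Pads are 15 mm wide; open, the fingers measure 128 mm over their backs; the gripper's body (75 mm by 188 mm) begins 65 mm behind the grasp point.
Start: joints at [1.21, 0.13, 1.488, -0, 1.523, -0.085], TCP at [0.163, 0.577, 0.227] pointing down, gripper open.
Joint ranges: [-2.96, 2.96], [-0.89, 2.26], [0.02, 2.5], [-1.34, 4.48], [0, 2.73], [-2.66, 2.66]. Speed limits (rad/s): [2.39, 2.39, 2.79, 3.14, 3.14, 3.14].

INTERFACE

Orientations are given as a unit quaternion [x, y, z, w].
In Python, from cell import sense, read_camera, close_job gives the robot as it stands. The module is installed in compiled form; this text tells all that it offers.
- The arm moves only by the shell command python3 -m crank 'ROWS' [OPENING] [FORCE]. ROWS is JSON, a list of rows, each a list of 2 entries, a list of its own where there are three numbers: the shift along the world's x, y, z as a fraction of full scale, then the turn about the world's z as a fraction of full scale. A call has exactly 8 rows; each row shifts and turns the commanded pose from where the row before left it; what a row does not reach is not made up. Full scale, the value 1, is 4 cm for a shift and 0.12 rad for a turn. A row lasts 1/12 s, in which the tool goes at most 41.7 mm and 7.16 degrees, less where a joint would pass 70% of its speed; a pose out of reach is approached as far as the arm can. A call with a number of a shift or a turn outside -1 to 1 is refused whole. A call with a gripper value outside its range is refused whole. OPENING is the closure, from 0 (fully open) to 1 (shut), set as the call begins (- or left out, the last holds). The fingers move at their own pace and stop on an object; FORCE is the grip in N (left out, the last holds). Time passes only in rows, so rows that do not move let the fingers close, or fill a call up. It gives the time, the measured TCP pose, the force, the opening and the grip force at its end, in the units of the state.
- sense(): the state, without advancing time (a new reading comes with each control period).
- read_camera(name): name is "side" or "top" or "wrist"; returns a dict with "image" (400x640x3 uint8, blue, green, red), "depth" (400x640 float32, m along the optical axis (not along the pixel's ray), 0 where there is no reading), "fx", "fy", "cx", "cy" (pixels), "R" (3x3) and "t" (3): a world point X has camera coordinates R X + t. Camera axes: x right, y down, z forward; pixel columns grow to the right and rows downward; lengths in m; the calibration is good to about 2 mm. A picture is of the moment at which its call begins.
- close_job(): hands the job in; it is judged then, once.
The state is a dict: "time_s": time; "joints": joint angles; "qvel": joint speeds; "joint_efforts": joint torques, N m; "eef_pos": TCP position; "orientation": TCP orientation; "contact_force": force on the tool from outside, world axes, zero at the start; "ft_torque": the same for the moment, N m; "gripper_width": finger opening in m; "finger_force": force on a finger pad.
Only numpy, scipy, OpenCV 4.12 (cv2) and the standard library are available. Lean on these libraries where they do the work, as an engineer would, in place of code of your own. Each camera call takes 0.05 s, during which the arm holds its last target. There are 200 camera calls.

TASK

Get the jet fuselage ready for spraying: take it by its aluminium clamp, set the clamp's toothed hub on the spindle of the spray booth's turntable, and turn it either way until the teeth mesh. Push it down fully home while you still hold it, without forcing it, then let go and leave it standing there, facing whichever way it meshed. Keep it upright throughout and leave the other things on the mat and the booth where they are.

Things in the scene. Friction and masses are not known exactly. Their poses are not given: they have to be found in the camera images.
- clamp: silver aluminium clamp holding a green plastic jet fuselage, one rigid piece of about 0.3 kg, upright on the grey mat. Origin: centre of the underside of its foot; z up, x to the jet's nose, y across the jaws. Foot 54 mm across, 5 mm high; hub 44 mm across up to 32 mm; guide bar 30 (x) by 74 (y) mm at 32 to 46 mm, its screw knob (18 mm thick) out to y = +54 mm
- jaws (a point): on the clamp, 72 mm above its underside on its axis, with its axes: middle of the place to grip from above. The two upright jaws reach from 46 to 92 mm above the underside; their flat outer faces are 45 mm apart along y and 32 mm long in x
- fuselage (a point): on the clamp, centre of the jet fuselage, 76 mm above the clamp's underside, with its axes. The fuselage, 26 mm thick, lies along x between the jaws from -102 to +100 mm; spine and canopy reach 16 mm above this point (the tail fin, at x = -101 to -63 mm, 46 mm); tailplanes to y = +-38 mm
- socket (a point): centre of the opening in the clamp's underside, at its origin, with its axes. Round socket with six equally spaced inner teeth, one of them along +x; each tooth 4.5 mm wide, 16 mm high, flush with the underside; 22.4 mm between opposite tooth faces, 36 mm across the grooves; empty up to 32 mm
- spindle (a point): on the booth, on the turntable's axis at the top of its white platter (140 mm across, 55 mm above the desk); the axes are the booth's and do not turn. Home = the clamp's origin at this point, foot on the platter. The geared drive resists turning with about 0.4 N m and stays where it is. The angle of the spindle's teeth differs every time and is not reported
- spindle_nose (a point): tip of the black splined spindle, 30 mm above the platter. Core 21 mm across up to 18 mm, then a cone to 9 mm across at the tip. Six equally spaced teeth 5 mm wide, 34 mm across their tips, flat tops 16 mm above the platter. They mesh with the socket within about 6 degrees of true, every 60 degrees; else the hub stops on the tooth tops, 16 mm short of home
- booth: fixed downdraft spray booth, left or right of the mat. White base 300 (x) by 360 (y) by 45 mm high with grille, rocker toggle and turntable in the middle; origin: centre of the underside, x to the back. Open above and to the robot; clear acrylic walls 4 mm thick: back at x = 146 mm, 205 mm above the desk; sides at y = +-175 mm, 165 mm high, from x = -80 mm to the back
- brush_rest: white ceramic brush rest, 57 x 50 mm, 16 mm high, with two brushes 160 mm long lying across it in y (bystander; origin: centre of its underside)
- paint_jar: small glass paint jar, 34 mm across, 45 mm high (bystander; origin: centre of its underside)
- thinner_jar: glass thinner jar with a steel cap, 44 mm across, 60 mm high (bystander; origin: centre of its underside)
- tape_roll: roll of paper tape lying flat, 54 mm across, 18 mm high (bystander; origin: centre of its underside)
- nippers: sprue nippers lying flat, 120 mm long, 11 mm high (bystander; origin: centre of its underside)
- sanding_stick: flat sanding stick, 150 x 19 x 6 mm (bystander; origin: centre of its underside)
- dropper_bottle: white dropper bottle, 25 mm across, 62 mm high, standing on the booth's front corner (bystander; origin: centre of its underside)
Not all that is in view belongs to the job. Leave any pink or red look-alike of the clamp alone.

How it is judged:
By the outcome, as a careful person would: the job done as asked, in the order asked, and still so for the second after the job is handed in, with the robot touching nothing.
It also fails if it takes over 58 s, if anything falls off the work surface, if the arm or the gripper's body presses on something with over 40 N, if the wrist force passes 120 N, or if a joint passes its speed limit or range.

## Working session

There is one attempt and no reset: what is moved stays moved. The work goes in short steps, Python scripts to look and compute and a shell command to move; the robot and the scene stay as the last step left them, time stands still between calls to the robot, and variables do not carry over. Pictures are saved under pics/ and viewed, at most 10 in all, crops included, and the job is handed in when it is done.

```bash
mkdir -p pics
cat > h.py <<'E'
import numpy as np,cv2
from cell import sense,read_camera
def world(c,u,v,d=None):
    d=c["depth"][int(v),int(u)] if d is None else d
    p=np.array([(u-c["cx"])/c["fx"]*d,(v-c["cy"])/c["fy"]*d,d]); return c["R"].T@(p-c["t"])
def cloud(c):
    v,u=np.mgrid[:400,:640]; d=c["depth"]
    p=np.stack([(u-c["cx"])/c["fx"]*d,(v-c["cy"])/c["fy"]*d,d],-1)
    return (p-c["t"])@c["R"]
def proj(c,X):
    p=c["R"]@np.array(X)+c["t"]; return p[0]/p[2]*c["fx"]+c["cx"],p[1]/p[2]*c["fy"]+c["cy"]
E
python3 - <<'E'
from h import *
s=sense();print(s["time_s"],s["eef_pos"],s["orientation"],s["gripper_width"])
for n in("top","side"):
    c=read_camera(n);cv2.imwrite(f"pics/{n}0.png",c["image"]);print(n,-c["R"].T@c["t"],c["R"][2])
E
```

```text
0.0 [0.16318982 0.57682146 0.22560593] [ 1.37501502e-01  9.90501148e-01 -8.78676210e-04 -2.00534620e-04] 0.09313665929169566
top [ 0.37713836 -0.11337875  1.11721731] [ 0.0934544   0.01406026 -0.99552428]
side [0.43949093 0.78393414 0.9376435 ] [ 0.04102892 -0.72251893 -0.69013261]
```

View pics/top0.png

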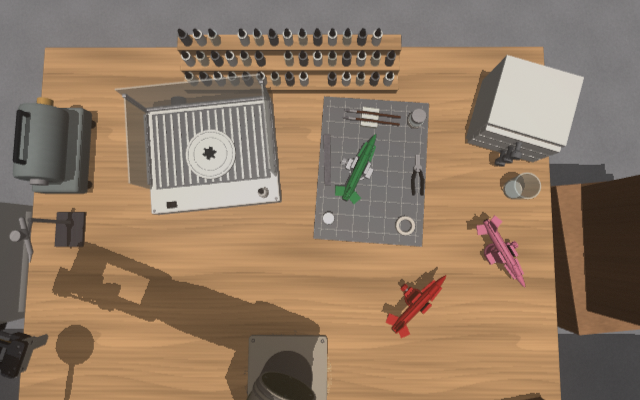

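View pics/side0.png

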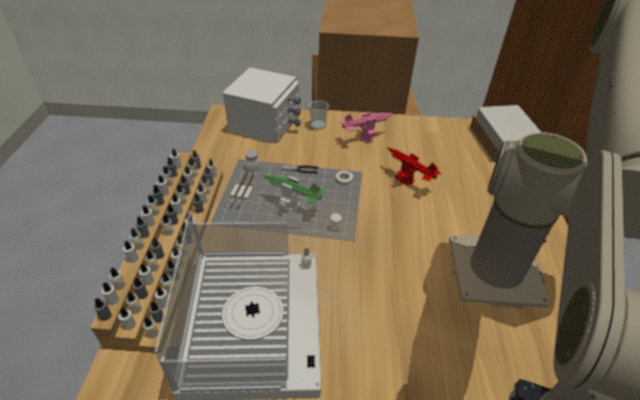

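The top view shows three candidates: green at (360,167) on the grey mat, red at (416,303) and pink at (498,250). The green one with the silver clamp fits the description. The turntable's spindle is at (210,153). Next I measure both and confirm with a crop.

Run:
```python
from h import *
c=read_camera("top");im=c["image"];W=cloud(c)
a=cv2.resize(im[110:220,310:420],(440,440),interpolation=cv2.INTER_CUBIC)
b=cv2.resize(im[120:190,175:245],(350,350),interpolation=cv2.INTER_CUBIC)
o=np.zeros((440,800,3),np.uint8);o[:,:440]=a;o[:350,445:795]=b;cv2.imwrite("pics/crop1.png",o)
h=cv2.cvtColor(im,cv2.COLOR_BGR2HSV)
m=(h[...,0]>45)&(h[...,0]<80)&(h[...,1]>120)&(h[...,2]>40);m[:, :300]=0;m[:,440:]=0
P=W[m];print(m.sum(),P.min(0),P.max(0))
q=P[:,:2];(cx,cy),wh,an=cv2.minAreaRect(q.astype(np.float32));mu=q.mean(0);u,s,vt=np.linalg.svd(q-mu);print(mu,cx,cy,wh,an,vt[0],np.sort((q-mu)@vt[0])[[0,-1]])
# silver jaws
sl=np.zeros_like(m);sl[130:200,330:390]=1
k=sl&(h[...,1]<60)&(W[...,2]>.02);S=W[k];print(k.sum(),S.mean(0),S.min(0),S.max(0))
# platter
z=W[...,2];print("spindle px",W[153,210],W[140,210],W[165,210])
k=(z>.047)&(z<.063);k[:, :175]=0;k[:,250:]=0;k[:120]=0;k[190:]=0
k=cv2.morphologyEx(k.astype(np.uint8),cv2.MORPH_OPEN,np.ones((5,5)));Q=W[k>0]
print(len(Q),Q.min(0),Q.max(0));print(cv2.minEnclosingCircle(Q[:,:2].astype(np.float32)))
k=(h[...,2]<60);k[:, :195]=0;k[:,225:]=0;k[:138]=0;k[168:]=0
Q=W[k];print("dark",len(Q),Q.mean(0),Q.max(0),Q.min(0),np.argwhere(k).mean(0))
```

```text
322 [ 0.4726423  -0.23530339  0.07541352] [ 0.65219788 -0.13518639  0.12543544]
[ 0.55845413 -0.19527023] 0.5627815127372742 -0.20454783737659454 (0.06331180036067963, 0.18381160497665405) 57.432640075683594 [-0.92931132  0.36929728] [-0.10189711  0.0861047 ]
291 [ 0.56170956 -0.18895558  0.10285809] [ 0.37713836 -0.2378574   0.02041611] [ 0.64375521 -0.11337875  1.11721731]
spindle px [0.6059603  0.21108079 0.07717463] [0.64794239 0.21938666 0.0542769 ] [0.57708475 0.21712563 0.05437968]
1823 [0.53824535 0.14777444 0.04708752] [0.67724199 0.28656346 0.0628236 ]
((0.6094562411308289, 0.2196374386548996), 0.07394962757825851)
dark 66 [0.60749736 0.21416554 0.07723075] [0.62384443 0.22943229 0.08714253] [0.59365152 0.20160005 0.06000897] [152.43939394 208.87878788]
```

View pics/crop1.png

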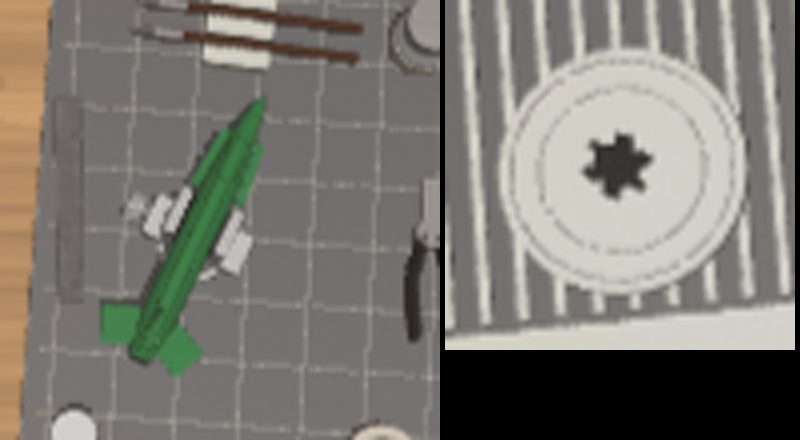

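The crop confirms the silver clamp with the green jet: jaws at about crop (197,228), knob to the left, nose up and to the right. The spindle teeth show on the platter. I look at the spindle from close by first, since it is on the way.

```bash
python3 -m crank '[[[0.68,-0.56,0.16],0],[[0.68,-0.56,0.16],0],[[0.68,-0.56,0.16],0],[[0.68,-0.56,0.16],0],[[0.68,-0.56,0.16],0],[[0.68,-0.56,0.16],0],[[0.68,-0.56,0.16],0],[[0.68,-0.56,0.16],0]]' 0; python3 -m crank '[[[0.68,-0.56,0.16],0],[[0.68,-0.56,0.16],0],[[0.68,-0.56,0.16],0],[[0.68,-0.56,0.16],0],[[0.68,-0.56,0.16],0],[[0.6,-0.56,0.16],0],[[0.4,-0.56,0.16],0],[[0,0,0],0]]'
python3 - <<'E'
from h import *
c=read_camera("wrist");cv2.imwrite("pics/w1.png",c["image"]);print(-c["R"].T@c["t"],c["R"],proj(c,[.607,.2165,.085]))
s=sense();print(s["time_s"],s["eef_pos"],s["joints"])
np.savez("w1.npz",**c)
E
```

```text
time_s: 0.82
eef_pos: [0.3819, 0.3967, 0.2779]
orientation: [0.137, 0.991, -0.0, -0.0]
contact_force: [0.7, 1.1, 0.1]
gripper_width: 0.093
finger_force: 0.0
time_s: 1.48
eef_pos: [0.56, 0.2371, 0.3232]
orientation: [0.14, 0.99, -0.001, 0.001]
contact_force: [0.0, 0.3, -0.7]
gripper_width: 0.093
finger_force: 0.0
[0.47904376 0.26227527 0.48109776] [[ 0.27701336  0.96086515 -0.00132579]
 [ 0.9156739  -0.26356624  0.30343722]
 [ 0.29121282 -0.08527016 -0.95285051]] (np.float64(310.43606323889384), np.float64(208.19595117568667))
1.5333 [0.55849927 0.23909445 0.32267698] [ 3.20396067e-01  1.31988681e-01  1.31332503e+00 -4.58421159e-04
  1.69615799e+00 -9.70826752e-01]
```

View pics/w1.png

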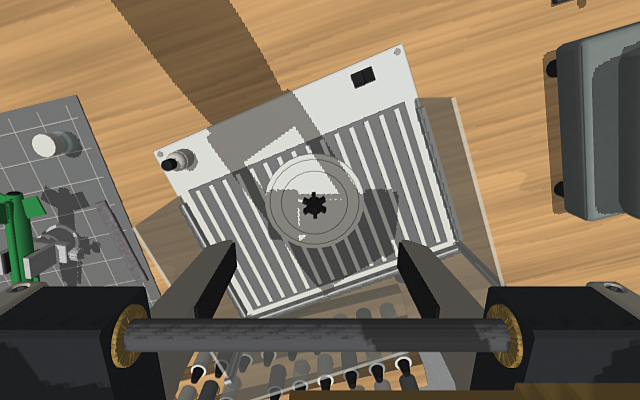

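The wrist picture shows the platter and the splined spindle at (314,205). I fit its centre and tooth phase.

```bash
cat >> h.py <<'E'
def onplane(c,uv,z):
    uv=np.atleast_2d(uv);r=np.stack([(uv[:,0]-c["cx"])/c["fx"],(uv[:,1]-c["cy"])/c["fy"],np.ones(len(uv))],1)@c["R"]
    o=-c["R"].T@c["t"];return o+r*((z-o[2])/r[:,2])[:,None]
E
python3 - <<'E'
from h import *
c=dict(np.load("w1.npz"));im=c["image"];W=cloud(c)
z=W[...,2];k=np.zeros((400,640),bool);k[140:260,250:375]=1
g=im.max(2);print("thr",g[205,314])
P=W[k&(abs(z-.055)<.004)];
# fit circle from extreme points: bbox over several directions
cs=[];
A=[];B=[]
for t in np.arange(0,np.pi,np.pi/12):
    d=np.array([np.cos(t),np.sin(t)]);pr=P[:,:2]@d;A.append(d);B.append((pr.max()+pr.min())/2);cs.append(pr.max()-pr.min())
print("platter",np.linalg.lstsq(np.array(A),np.array(B),rcond=None)[0],np.round(cs,3),np.median(P[:,2]))
d=(g<40)&k;n,l,st,ce=cv2.connectedComponentsWithStats(d.astype(np.uint8));i=l[205,314];print(st[i],ce[i])
v,u=np.nonzero(l==i);Q=onplane(c,np.c_[u,v],.071)[:,:2]
ctr,r=cv2.minEnclosingCircle(Q.astype(np.float32));print("teeth",ctr,r)
for C in(np.array(ctr),Q.mean(0)):
    e=Q-C;R=np.hypot(*e.T);a=np.arctan2(e[:,1],e[:,0])
    w=R>.011;print(C,"phase deg",np.degrees(np.angle(np.exp(6j*a[w]).sum()))/6,abs(np.exp(6j*a[w]).mean()))
cr=cv2.resize(im[180:232,285:345],None,fx=8,fy=8);cv2.imwrite("pics/sp.png",cr)
E
```

```text
thr 20
platter [0.61089027 0.21963239] [0.139 0.139 0.139 0.139 0.139 0.138 0.139 0.139 0.138 0.139 0.138 0.139] 0.0551235092602717
[303 192  23  26 335] [314.02089552 204.9880597 ]
teeth (0.6081891655921936, 0.22133556008338928) 0.0179691631346941
[0.60818917 0.22133556] phase deg -11.666281921919625 0.5415801170395518
[0.60850442 0.22082671] phase deg -12.096568788877287 0.5702200094416039
```

View pics/sp.png

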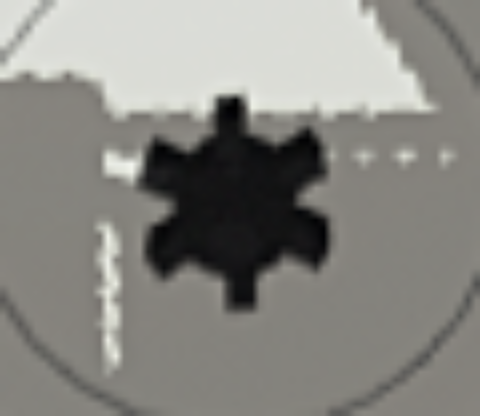

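Spindle at about (0.609, 0.220), with teeth at -12 degrees (mod 60), so the hub teeth must stand at 18 or -42 degrees. Now above the jet.

```bash
python3 -m crank '[[[-0.03,-0.67,0],-0.1],[[-0.03,-0.67,0],-0.1],[[-0.03,-0.67,0],-0.1],[[-0.03,-0.67,0],-0.1],[[-0.03,-0.67,0],-0.1],[[-0.03,-0.67,0],-0.1],[[-0.03,-0.67,0],-0.1],[[-0.03,-0.67,0],-0.1]]'; python3 -m crank '[[[-0.03,-0.67,-0.1],-0.1],[[-0.03,-0.67,-0.1],-0.1],[[0,-0.67,-0.2],0],[[0,-0.67,-0.2],0],[[0,-0.67,-0.2],0],[[0,-0.67,-0.2],0],[[0,-0.67,0],0],[[0,-0.4,0],0]]'; python3 -m crank '[[[0,0,0],0],[[0,0,0],0],[[0,0,0],0],[[0,0,0],0],[[0,0,0],0],[[0,0,0],0],[[0,0,0],0],[[0,0,0],0]]'
python3 - <<'E'
from h import *
c=read_camera("wrist");cv2.imwrite("pics/w2.png",c["image"]);np.savez("w2.npz",**c)
from scipy.spatial.transform import Rotation as T
s=sense();print(s["eef_pos"],T.from_quat(s["orientation"]).as_matrix()[:,1])
E
```

```text
time_s: 2.2
eef_pos: [0.5466, 0.027, 0.3222]
orientation: [0.184, 0.983, 0.0, -0.0]
contact_force: [0.1, 0.3, 0.2]
gripper_width: 0.093
finger_force: 0.0
time_s: 2.87
eef_pos: [0.5441, -0.1776, 0.2811]
orientation: [0.197, 0.98, 0.0, -0.001]
contact_force: [0.0, -0.4, -0.2]
gripper_width: 0.0929
finger_force: 0.0
time_s: 3.53
eef_pos: [0.5451, -0.1763, 0.2827]
orientation: [0.196, 0.981, 0.0, 0.0]
contact_force: [-0.4, -0.3, -0.9]
gripper_width: 0.0929
finger_force: 0.0
[ 0.54502834 -0.17639964  0.28269499] [3.85213658e-01 9.22827415e-01 1.61639206e-05]
```

View pics/w2.png

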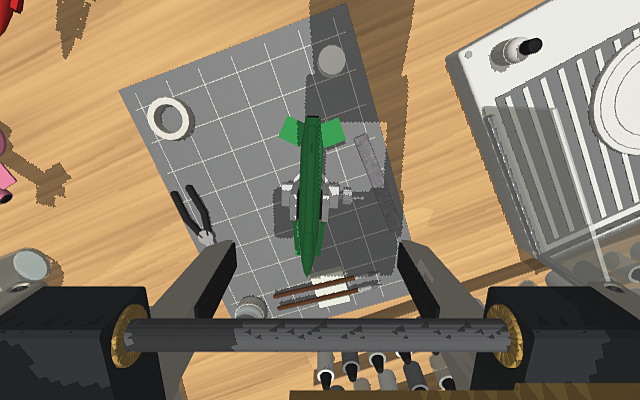

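The wrist view shows the green jet with its nose down at (308,275), jaws near (290,200) and (332,195), and the knob at (355,195). I measure the jaws and the axis.

Run:
```python
from h import *
c=dict(np.load("w2.npz"));im=c["image"];W=cloud(c);z=W[...,2]
h=cv2.cvtColor(im,cv2.COLOR_BGR2HSV)
k=np.zeros((400,640),bool);k[110:282,262:375]=1
gr=k&(h[...,0]>45)&(h[...,0]<80)&(h[...,1]>110)
P=W[gr];print("green",gr.sum(),P.min(0),P.max(0))
# fuselage spine: use z>0.09; minus fin. slices along approx axis
a=np.radians(-23)
for _ in range(3):
    d=np.array([np.cos(a),np.sin(a)]);n=np.array([-d[1],d[0]]);s=P[:,:2]@d;t=P[:,:2]@n
    S=[];M=[]
    for s0 in np.arange(s.max()-.15,s.max()-.01,.006):
        q=(abs(s-s0)<.003)&(P[:,2]>.078)
        if q.sum()>5:S.append(s0);M.append((t[q].max()+t[q].min())/2)
    f=np.polyfit(S,M,1);a+=np.arctan(f[0])
print("yaw",np.degrees(a),"resid",np.std(M-np.polyval(f,S)),"range s",s.min(),s.max())
sil=k&(h[...,1]<70)&(z>.08)&(z<.12);Q=W[sil];n2=Q[:,:2]@n;s2=Q[:,:2]@d
tm=np.median(M)
print("sil",sil.sum(),"z",np.percentile(Q[:,2],[5,50,95]),"t",np.percentile(n2,[1,5,50,95,99])," s",np.percentile(s2,[1,5,50,95,99]),"fus t",tm)
C=d*(s2.min()+s2.max())/2+n*(n2.min()+n2.max())/2;print("jaw centre",C,"fuse-mid s",(s.max()+s.min())/2)
mat=W[60:110,200:300,2];print("mat z",np.median(mat))
s0=(s.max()+s.min())/2;print("fus centre",d*(s0+.001)+n*np.polyval(f,s0))
```

```text
green 4233 [ 0.46754605 -0.245248    0.00194949] [ 0.66043109 -0.12432194  0.44075904]
yaw -25.185043834881828 resid 0.0002598596175823126 range s 0.48360260078168793 0.6986867935419445
sil 531 z [0.08273139 0.09459147 0.09613137] t [0.04472093 0.04524615 0.068195   0.08792002 0.08890379]  s [0.5000915  0.5852737  0.59932062 0.61595367 0.6798222 ] fus t 0.06679884916559731
jaw centre [ 0.57106003 -0.1952136 ] fuse-mid s 0.5911446971618162
mat z 0.0030703600557610723
fus centre [ 0.5642684  -0.19155645]
```

Jaws at (0.5718, -0.1952), top at 0.0955, yaw -25.2 degrees. The 45 mm span, 31 mm length and nose position all agree. Now I descend in two stages.

```bash
python3 -m crank '[[[0.34,-0.24,0],-0.2],[[0.33,-0.23,-0.3],-0.17],[[0,0,-0.7],0],[[0,0,-0.9],0],[[0,0,-0.9],0],[[0,0,-0.7],0],[[0,0,-0.4],0],[[0,0,0],0]]'; python3 -m crank '[[[0,0,0],0],[[0,0,-0.2],0],[[0,0,-0.3],0],[[0,0,-0.3],0],[[0,0,-0.3],0],[[0,0,-0.2],0],[[0,0,0],0],[[0,0,0],0]]'
```

```text
time_s: 4.25
eef_pos: [0.5686, -0.1941, 0.1212]
orientation: [0.218, 0.976, 0.001, -0.004]
contact_force: [-0.1, 0.6, 0.4]
gripper_width: 0.0927
finger_force: 0.0
time_s: 4.92
eef_pos: [0.5711, -0.1951, 0.0736]
orientation: [0.218, 0.976, 0.0, -0.001]
contact_force: [-0.4, -0.5, -0.7]
gripper_width: 0.0927
finger_force: 0.0
```

```bash
python3 -m crank '[[[0.02,0,-0.11],0],[[0,0,-0.11],0],[[0,0,0],0],[[0,0,0],0],[[0,0,0],0],[[0,0,0],0],[[0,0,0],0],[[0,0,0],0]]'; python3 -m crank '[[[0,0,0],0],[[0,0,0],0],[[0,0,0],0],[[0,0,0],0],[[0,0,0],0],[[0,0,0],0],[[0,0,0],0],[[0,0,0],0]]' 0.8 35; python3 -m crank '[[[0,0,0],0],[[0,0,0],0],[[0,0,0],0],[[0,0,0],0],[[0,0,0],0],[[0,0,0],0],[[0,0,0],0],[[0,0,0],0]]'
```

```text
time_s: 5.58
eef_pos: [0.5727, -0.1955, 0.0661]
orientation: [0.218, 0.976, -0.0, 0.0]
contact_force: [-0.5, -0.9, 0.2]
gripper_width: 0.0932
finger_force: 0.0
time_s: 6.25
eef_pos: [0.5726, -0.1957, 0.0659]
orientation: [0.218, 0.976, -0.0, 0.0]
contact_force: [0.1, -1.2, -2.4]
gripper_width: 0.0452
finger_force: 34.9
time_s: 6.92
eef_pos: [0.5726, -0.1955, 0.0658]
orientation: [0.218, 0.976, -0.0, -0.0]
contact_force: [0.6, -2.0, -0.3]
gripper_width: 0.0453
finger_force: 34.9
```

Gripped at 45 mm as expected. Lift, and carry over the wall to above the spindle, turning by -17 degrees.

```bash
python3 -m crank '[[[0,0,0.2],0],[[0,0,0.5],0],[[0,0,0.8],0],[[0,0,1],0],[[0,0,1],0],[[0,0,0.8],0],[[0,0,0.5],0],[[0,0,0.3],0]]'; python3 -m crank '[[[0.02,0.2,0],-0.1],[[0.05,0.4,0],-0.2],[[0.05,0.6,0],-0.2],[[0.06,0.7,0],-0.2],[[0.06,0.7,0],-0.2],[[0.06,0.7,0],-0.2],[[0.06,0.7,0],-0.2],[[0.06,0.7,0],-0.2]]'; python3 -m crank '[[[0.06,0.7,0],-0.2],[[0.06,0.7,0],-0.2],[[0.06,0.7,0],-0.2],[[0.06,0.7,0],-0.2],[[0.06,0.7,0],-0.14],[[0.06,0.7,0],0],[[0.06,0.6,0],0],[[0.06,0.4,0],0]]'; python3 -m crank '[[[0.06,0.3,0],0],[[0.04,0.15,0],0],[[0,0.1,0],0],[[0,0.05,0],0],[[0,0,0],0],[[0,0,0],0],[[0,0,0],0],[[0,0,0],0]]'
```

```text
time_s: 7.58
eef_pos: [0.5737, -0.1956, 0.2744]
orientation: [0.218, 0.976, -0.0, 0.003]
contact_force: [0.9, -0.9, -2.8]
gripper_width: 0.0451
finger_force: 34.9
time_s: 8.25
eef_pos: [0.588, -0.0053, 0.2668]
orientation: [0.306, 0.952, -0.0, -0.002]
contact_force: [0.5, 0.2, -2.6]
gripper_width: 0.045
finger_force: 34.9
time_s: 8.92
eef_pos: [0.6069, 0.2035, 0.2667]
orientation: [0.358, 0.934, -0.001, -0.002]
contact_force: [0.3, -0.1, -2.6]
gripper_width: 0.0449
finger_force: 34.9
time_s: 9.58
eef_pos: [0.6127, 0.2238, 0.2701]
orientation: [0.359, 0.933, 0.0, 0.0]
contact_force: [0.1, 0.5, -2.5]
gripper_width: 0.0454
finger_force: 34.9
```

```bash
python3 -m crank '[[[-0.06,-0.1,-0.1],0],[[0,0,-0.4],0],[[0,0,-0.6],0],[[0,0,-0.6],0],[[0,0,-0.6],0],[[0,0,-0.4],0],[[0,0,-0.2],0],[[0,0,-0.05],0]]';  python3 -m crank '[[[0,0,0],0],[[0,0,0],0],[[0,0,0],0],[[0,0,0],0],[[0,0,0],0],[[0,0,0],0],[[0,0,0],0],[[0,0,0],0]]'
python3 - <<'E'
from h import *
c=read_camera("side");x,y=proj(c,[.61,.22,.09]);x,y=int(x),int(y);print(x,y)
cv2.imwrite("pics/s2.png",cv2.resize(c["image"][y-60:y+40,x-60:x+60],None,fx=5,fy=5,interpolation=cv2.INTER_CUBIC))
E
```

```text
time_s: 10.25
eef_pos: [0.6088, 0.2198, 0.1494]
orientation: [0.358, 0.934, -0.001, -0.001]
contact_force: [-0.7, -0.2, -2.3]
gripper_width: 0.0447
finger_force: 34.9
time_s: 10.92
eef_pos: [0.6102, 0.2206, 0.152]
orientation: [0.358, 0.934, 0.0, 0.0]
contact_force: [-0.6, -0.4, -2.1]
gripper_width: 0.0446
finger_force: 34.9
250 302
```

View pics/s2.png

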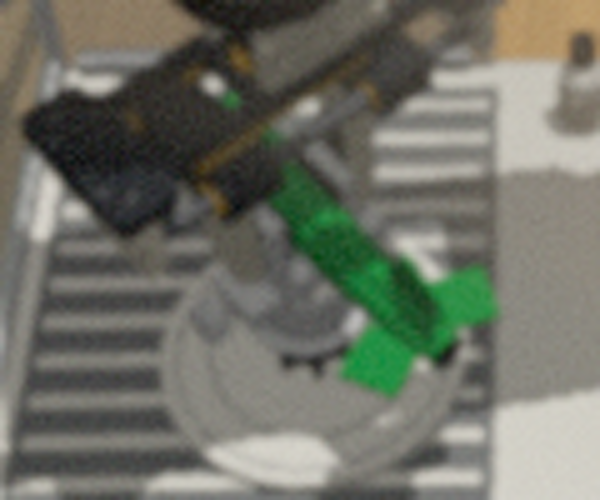

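The side crop shows the hub right over the black spindle teeth (about (300,360) in the crop), still upright. Lower gently while watching the force.

```bash
python3 -m crank '[[[0,0,-0.05],0],[[0,0,-0.05],0],[[0,0,-0.05],0],[[0,0,-0.05],0],[[0,0,-0.05],0],[[0,0,-0.05],0],[[0,0,0],0],[[0,0,0],0]]'; python3 -m crank '[[[0,0,-0.04],0],[[0,0,-0.04],0],[[0,0,-0.04],0],[[0,0,0],0],[[0,0,0],0],[[0,0,0],0],[[0,0,0],0],[[0,0,0],0]]'
```

```text
time_s: 11.63
eef_pos: [0.61, 0.2205, 0.1396]
orientation: [0.358, 0.934, -0.0, -0.0]
contact_force: [0.6, 0.5, -2.4]
gripper_width: 0.0451
finger_force: 34.9
time_s: 12.3
eef_pos: [0.6103, 0.2204, 0.135]
orientation: [0.358, 0.934, -0.0, 0.0]
contact_force: [2.7, -1.9, -3.6]
gripper_width: 0.045
finger_force: 34.9
```

```bash
python3 -m crank '[[[0.015,-0.012,-0.03],0],[[0,0,-0.03],0],[[0,0,-0.03],0],[[0,0,0],0],[[0,0,0],0],[[0,0,0],0],[[0,0,0],0],[[0,0,0],0]]'
```

```text
time_s: 12.97
eef_pos: [0.6106, 0.22, 0.1312]
orientation: [0.358, 0.934, -0.0, -0.0]
contact_force: [1.2, -2.2, -4.5]
gripper_width: 0.0452
finger_force: 34.9
```

```bash
python3 -m crank '[[[0.005,-0.015,-0.03],0],[[0,0,-0.03],0],[[0,0,-0.03],0],[[0,0,0],0],[[0,0,0],0],[[0,0,0],0],[[0,0,0],0],[[0,0,0],0]]'; python3 -c "
from cell import sense;print(sense()['ft_torque'])"
```

```text
time_s: 13.63
eef_pos: [0.611, 0.2196, 0.1279]
orientation: [0.358, 0.934, 0.0, 0.0]
contact_force: [-0.4, 0.6, -2.7]
gripper_width: 0.0446
finger_force: 34.9
[-0.03639512 -0.00290586 -0.04426636]
```

Meshing freely, already below the tooth-top stop at 0.1335. Continue to home (about 0.1175).

```bash
python3 -m crank '[[[0,0,-0.04],0],[[0,0,-0.04],0],[[0,0,-0.04],0],[[0,0,-0.03],0],[[0,0,0],0],[[0,0,0],0],[[0,0,0],0],[[0,0,0],0]]'; python3 -m crank '[[[0,0,-0.03],0],[[0,0,-0.03],0],[[0,0,-0.02],0],[[0,0,0],0],[[0,0,0],0],[[0,0,0],0],[[0,0,0],0],[[0,0,0],0]]';python3 -c "
from cell import sense;print(sense()['ft_torque'])"
```

```text
time_s: 14.3
eef_pos: [0.6111, 0.2195, 0.122]
orientation: [0.358, 0.934, 0.0, 0.0]
contact_force: [0.2, -1.1, -2.5]
gripper_width: 0.0451
finger_force: 34.9
time_s: 14.97
eef_pos: [0.611, 0.2195, 0.1187]
orientation: [0.358, 0.934, 0.0, 0.0]
contact_force: [0.5, 0.2, -2.8]
gripper_width: 0.0451
finger_force: 34.9
[-0.0854429   0.00972652  0.05252719]
```

```bash
python3 -m crank '[[[0,0,-0.02],0],[[0,0,-0.01],0],[[0,0,0],0],[[0,0,0],0],[[0,0,0],0],[[0,0,0],0],[[0,0,0],0],[[0,0,0],0]]'; python3 -m crank '[[[0,0,-0.02],0],[[0,0,0],0],[[0,0,0],0],[[0,0,0],0],[[0,0,0],0],[[0,0,0],0],[[0,0,0],0],[[0,0,0],0]]'
```

```text
time_s: 15.63
eef_pos: [0.6112, 0.2194, 0.1178]
orientation: [0.358, 0.934, 0.0, 0.0]
contact_force: [-1.2, -1.6, 2.6]
gripper_width: 0.045
finger_force: 34.9
time_s: 16.3
eef_pos: [0.6113, 0.2193, 0.1177]
orientation: [0.358, 0.934, 0.0, 0.0]
contact_force: [-4.0, -2.2, 7.4]
gripper_width: 0.0448
finger_force: 34.9
```

Home: firm contact at 0.1177 (predicted 0.1175), with the push rising to about 10 N and no further travel. Release and retreat upward.

```bash
python3 -m crank '[[[0,0,0],0],[[0,0,0],0],[[0,0,0],0],[[0,0,0],0],[[0,0,0],0],[[0,0,0],0],[[0,0,0],0],[[0,0,0],0]]' 0; python3 -m crank '[[[0,0,0.1],0],[[0,0,0.3],0],[[0,0,0.5],0],[[0,0,0.7],0],[[0,0,0.9],0],[[0,0,0.9],0],[[0,0,0.6],0],[[0,0,0.3],0]]';python3 -m crank '[[[-0.5,0,0],0],[[-0.6,0,0],0],[[-0.5,0,0],0],[[-0.3,0,0],0],[[0,0,0],0],[[0,0,0],0],[[0,0,0],0],[[0,0,0],0]]'
python3 - <<'E'
from h import *
c=read_camera("wrist");W=cloud(c)
o=np.vstack([cv2.resize(c["image"],(480,300)),cv2.resize(read_camera("side")["image"][200:400,120:440],(480,300))]);cv2.imwrite("pics/end.png",o)
h=cv2.cvtColor(c["image"],cv2.COLOR_BGR2HSV)
q=(np.hypot(W[...,0]-.611,W[...,1]-.2195)<.03)&(W[...,2]>.12)&(W[...,2]<.18)
print("sil top",np.percentile(W[q&(h[...,1]<70)][:,2],[5,50,95]),"green top",np.percentile(W[q&(h[...,1]>110)][:,2],[50,95]))
E
```

```text
time_s: 16.97
eef_pos: [0.6109, 0.2195, 0.1166]
orientation: [0.358, 0.934, -0.0, -0.0]
contact_force: [-0.1, -1.4, 0.5]
gripper_width: 0.0915
finger_force: 0.0
time_s: 17.63
eef_pos: [0.6125, 0.2199, 0.2954]
orientation: [0.358, 0.934, 0.002, 0.003]
contact_force: [-0.4, 0.7, 0.7]
gripper_width: 0.0929
finger_force: 0.0
time_s: 18.3
eef_pos: [0.5355, 0.2193, 0.2884]
orientation: [0.359, 0.934, -0.0, -0.0]
contact_force: [0.3, -0.6, 0.3]
gripper_width: 0.0928
finger_force: 0.0
sil top [0.12657415 0.14614906 0.14792216] green top [0.14242158 0.14710187]
```

View pics/end.png

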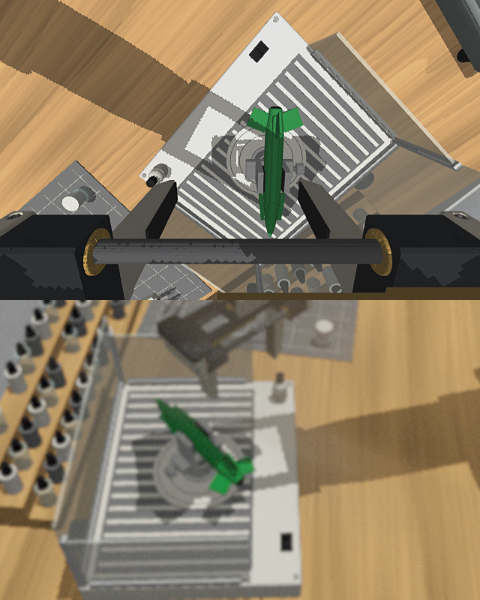

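The jet stands upright on the turntable (wrist half (272,165), side half (200,450)). The jaw tops are at 0.147, which is home: 0.055 + 0.092. The gripper is clear and the dropper bottle is in place, so I hand in.

```bash
python3 -c "
from cell import close_job;print(close_job())"
```

```text
the job is handed in; nothing more can be done
None
```

The green jet's clamp is meshed on the spindle, pushed fully home with about 10 N, released and standing upright; the job was handed in at about 18 s.

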